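# Hang a gear on the slanted arbor of a runout stand and let the driver pins catch

## Robot

A 6-joint arm with a two-finger parallel gripper is mounted at the origin on a cart in front of the work surface, level with it; the furniture and walls round the work are solid. World frame = base frame: x ahead of the robot, y to its left, z up, the work surface at z = 0. Lengths are in mm, angles in rad, forces in N, time in s.
With the tool pointing down it reaches from about 350 to 875 mm from the base axis. Payload 4.2 kg.
Tool frame: the origin (TCP) lies midway between the tips of the shut fingers; the grasp point (between the pads) lies 19 mm behind it; z points along the fingers, y is the line along which they close (so a half turn about z gives the same grasp; the last joint's range is limited). The gripper opens to 85 mm and grips with 20 to 120 N. Pads are 22 mm wide; open, the fingers measure 114 mm over their backs; the gripper's body (76 mm by 85 mm) begins 54 mm behind the grasp point. The pads swing forward as they close: fully open they stand 13 mm farther back than shut.
Start: joints at [1.537, 0.385, 0.008, 0, -1.194, -0.259], TCP at [180.364, 598.388, 200.612] pointing down, gripper open.
Joint ranges: [-3.14, 3.14], [-1.21, 2.06], [-1.07, 1.41], [-3.16, 2.05], [-2.99, -0.16], [-3.1, 3.1]. Speed limits (rad/s): [2.79, 2.79, 3.14, 3.14, 3.14, 3.14].

## Interface

Orientations are given as a unit quaternion [x, y, z, w].
In Python, from bench import read_state, get_image, job_done gives the robot as it stands.
- The arm moves only by the tool servo_tool, never from a script. Its arguments are lists of equal length, an entry for each row: "rotation": the turn, a rotation vector about the world's x, y, z scaled (see below), a list of three; "slide": the shift along the world's x, y, z scaled (see below), a list of three; "grip": the opening, from -1 (shut) to 1 (fully open). In form: {"rotation": [[rx, ry, rz], ...], "slide": [[tx, ty, tz], ...], "grip": [grip, ...]}. A call has 1 to 8 rows; each row is the pose to reach, as a shift and turn from the pose commanded when the call began, turning the shorter way round; what a row does not reach only later rows make up. The controller multiplies each number of a shift by 0.2 m and each number of a turn by 360 degrees. A row lasts 1/8 s, in which the tool goes at most 62.5 mm and 10.7 degrees, less where a joint would pass 70% of its speed; a pose out of reach is approached as far as the arm can. A call with a number of a shift or a turn outside -1 to 1 is refused whole. A call with a gripper value outside its range is refused whole. The fingers move at their own pace and stop on an object; the grip force is fixed at half the most. Time passes only in rows, so rows that repeat a pose let the fingers close. It gives the time, the measured TCP pose, the force, the opening and the grip force at its end, in the units of the state.
- read_state(): the state, without advancing time (a new reading comes with each control period).
- get_image(name): name is "scene" or "top"; returns a dict with "image" (400x640x3 uint8, red, green, blue), "depth" (400x640 float32, mm along the optical axis (not along the pixel's ray), 0 where there is no reading), "camera_matrix" (3x3 intrinsics, pixels), "k1" (the pictures are not rectified: a ray, as slopes to the right and down, at radius r is drawn at 1 + k1 r^2 times it, then the intrinsics apply), "rvec" (rotation vector, rad) and "tvec" (3), from world to camera coordinates, as OpenCV has them. Camera axes: x right, y down, z forward; pixel columns grow to the right and rows downward; lengths in mm; the calibration is good to about 2 mm. A picture is of the moment at which its call begins.
- job_done(): hands the job in; it is judged then, once.
The state is a dict: "clock": time; "joints": joint angles; "joint_vel": joint speeds; "joint_efforts": joint torques, N m; "position": TCP position; "ee_rot": TCP orientation; "contact_force": force on the tool from outside, world axes, zero at the start; "wrist_torque": the same for the moment, N m; "gripper_width": finger opening in mm; "grasp_force": force on a finger pad.
Only numpy, scipy, OpenCV 4.12 (cv2) and the standard library are available. Lean on these libraries where they do the work, as an engineer would, in place of code of your own. Each camera call takes 0.05 s, during which the arm holds its last target. There are 200 camera calls.

## Task

Take the steel gear with the four holes in its web by its hub and slide it, hub outward, onto the slanted arbor of the runout stand. Press it lightly against the two spring pins and turn it by feel until they snap into two of its holes, without forcing it round once they have caught; leave it released and fully home, flat against the flange. Be gentle throughout and leave the other parts where they lie.

Things in the scene. Friction and masses are not known exactly. Their poses are not given: they have to be found in the camera images.
- gear_hub (a point): Point on the axis of the gear, half-way along its hub: the place to grip. It lies 28 mm above the gear's underside; its z axis is the gear's axis and points out of the hub. The hub is round, 36 mm across, and reaches from 12 to 44 mm above the underside; keep the finger tips above the 12 mm thick toothed disc.
- gear: Loose steel spur gear with a long hub, standing on its flat side, hub up, about 0.4 kg. Disc 84 mm across and 12 mm thick, bore 21.5 mm right through, four 11 mm holes through the disc on a 54 mm circle, 90 degrees apart, the first on the body's +x axis. Origin: centre of the underside.
- stand: Heavy grey runout-checking stand, fixed to the bench: base plate 160 x 120 x 16 mm, origin under it, a slanted head with a round steel flange and an arbor that leans 40 degrees from the vertical towards the body's -x side; a dial gauge on a post at the back (+x), 235 mm high.
- seat (a point): Centre of the round flange face (72 mm across), 135 mm above the bench: the home place of the gear's underside. Its z axis points out along the arbor. The flange and its pins belong to a driver that a brake holds against turning up to about 2 N m; the angle at which it stands differs each time and is not given.
- pin_tips (a point): Point on the arbor's axis level with the ends of the driver's two steel pins, 7 mm out from the seat. The pins are 8 mm thick with bevelled noses, opposite each other on a 54 mm circle. They are sprung: together they push back with about 9 N, rising to 11 N when pressed in flush. Turning the gear on them takes under 0.4 N m; when they enter two holes their push goes.
- arbor_tip (a point): Centre of the end of the arbor, 56 mm out from the seat along its axis. The arbor is 20 mm thick for 42 mm, then tapers to 10 mm at the tip; the bore has 0.75 mm of play all round.
- clamp_ring: Loose black clamp ring, 68 mm across, 16 mm high, 26 mm bore: not the gear. Origin under its centre.
- bearing: Loose ball bearing, 47 mm across, 12 mm high, by the stand. Origin under its centre.
- planet_gear_a: Loose small gear, 26 mm across, 16 mm high, near the bench's front edge. Origin under its centre.
- planet_gear_b: Another like planet_gear_a, beside it.
- sun_shaft: Loose steel shaft with a pinion foot, upright, 16 mm across, 61 mm high, at the right. Origin under its centre.
Mind the look-alikes: they are no part of the job. Several things have the shape of the gear; the one meant has the colours described above.

How it is judged (in metres and radians):
On the way:
1. the gear has been threaded onto the arbor, hub outward (z of gear_hub in the frame of seat between 0.026 and 0.056 m and x of gear_hub in the frame of seat between -0.003 and 0.003 m and y of gear_hub in the frame of seat between -0.003 and 0.003 m), for 0.1 s.
At the end, for the whole second after the job is handed in: The gear is on the arbor, hub outward, on its axis to 3 mm and square to 0.035 rad, its underside within 1.5 mm of the flange, released and at rest (z of gear_hub in the frame of seat between 0.026 and 0.0295 m and x of gear_hub in the frame of seat between -0.003 and 0.003 m and y of gear_hub in the frame of seat between -0.003 and 0.003 m and angle between the z axis of gear and the z axis of seat, either way round below 0.035 rad and linear speed of gear below 0.01 m/s); the robot touches nothing.
It fails at once if the gear pressed or driven against the stand with more than 60 N (contact force between gear and stand above 60 N).
It fails at once if another part moved by more than 30 mm (distance of any of clamp_ring, bearing, planet_gear_a, planet_gear_b, sun_shaft from where it was at the start of the episode above 0.03 m).
It also fails if it takes over 72 s, if anything falls off the work surface, if the arm or the gripper's body presses on something with over 40 N, if the wrist force passes 120 N, or if a joint passes its speed limit or range.

## Working session

There is one attempt and no reset: what is moved stays moved. The work goes in short steps, Python scripts to look and compute and a tool call to move; the robot and the scene stay as the last step left them, time stands still between calls to the robot, and variables do not carry over. Pictures are saved under pics/ and viewed, at most 10 in all, crops included, and the job is handed in when it is done.

Besides the shell and the picture viewer there is one more tool, called after "Emit:" as name(argument=value, ...), one argument or row to a line, values as JSON. servo_tool: Moves the arm, as the interface text tells. Shifts and turns lie within -1 to 1; 1 stands for 0.2 m of shift or 360 degrees of turn. Its arguments: {"type":"object","properties":{"rotation":{"type":"array","items":{"type":"array","items":{"type":"number","minimum":-1,"maximum":1}}},"slide":{"type":"array","items":{"type":"array","items":{"type":"number","minimum":-1,"maximum":1}}},"grip":{"type":"array","items":{"type":"number"}}},"required":["rotation","slide","grip"]}

```bash
mkdir -p pics; cat > h.py <<'E'
import numpy as np, cv2
from bench import read_state, get_image, job_done
def grab(n):
    d=get_image(n); R=cv2.Rodrigues(np.array(d["rvec"],float))[0]; d["R"]=R; d["t"]=np.array(d["tvec"],float).ravel(); d["K"]=np.array(d["camera_matrix"],float); return d
def slopes(d,uv):
    uv=np.asarray(uv,float).reshape(-1,2); K=d["K"]
    dist=np.array([d["k1"],0,0,0,0],float)
    return cv2.undistortPoints(uv.reshape(-1,1,2),K,dist).reshape(-1,2)
def plane(d,uv,z):
    s=slopes(d,uv); r=np.c_[s,np.ones(len(s))]@d["R"]; c=-d["R"].T@d["t"]
    return c+r*((z-c[2])/r[:,2])[:,None]
def cloud(d):
    v,u=np.mgrid[0:400,0:640]; s=slopes(d,np.c_[u.ravel(),v.ravel()]); z=d["depth"].ravel()
    P=(np.c_[s,np.ones(len(s))]*z[:,None]-d["t"])@d["R"]; P[z==0]=np.nan
    return P.reshape(400,640,3)
def proj(d,P):
    return cv2.projectPoints(np.asarray(P,float).reshape(-1,1,3),np.array(d["rvec"],float),d["t"],d["K"],np.array([d["k1"],0,0,0,0],float))[0].reshape(-1,2)
def save(d,n): cv2.imwrite("pics/"+n+".png",d["image"][:,:,::-1])
E
python3 - <<'E'
from h import *
for n in("scene","top"):
    d=grab(n); save(d,n+"0"); np.savez(n+"0.npz",**d); print(n,d["K"].diagonal(),d["k1"],-d["R"].T@d["t"],d["R"][2],(d["depth"]==0).mean())
print(read_state())
E
```

```text
scene [477.85409671 477.85409671   1.        ] -0.09992156100187802 [-244.12882604 -460.1332631   492.47646077] [ 0.83300576  0.4015796  -0.38057225] 0.07312890625
top [425.38554902 425.38554902   1.        ] -0.014384831084320003 [402.00449179 -83.05650679 990.17399245] [ 0.11913519 -0.01987572 -0.99267908] 0.0041328125
{'clock': 0.1, 'joints': array([ 1.53661238e+00,  3.85492610e-01,  6.74964624e-03, -4.22243860e-04,
       -1.19397630e+00, -2.58604804e-01]), 'joint_vel': array([-7.14709692e-04, -3.51170334e-03,  2.05165952e-03,  3.32569151e-03,
        1.31910749e-03, -4.97977834e-05]), 'joint_efforts': array([-7.26309099e-04, -3.93317306e+01,  1.88930851e+01,  4.19803530e+00,
       -2.61287540e-03,  5.29755312e-06]), 'position': array([180.20929535, 597.85211698, 199.62006635]), 'ee_rot': array([ 9.89291628e-01, -1.45949002e-01, -8.73403284e-05,  9.77392918e-04]), 'contact_force': array([ 0.15322337, -0.24658586, -0.20518812]), 'wrist_torque': array([0.00191494, 0.02053742, 0.00710868]), 'grasp_force': 0.0, 'gripper_width': 85.56284301279408}
```

View pics/scene0.png

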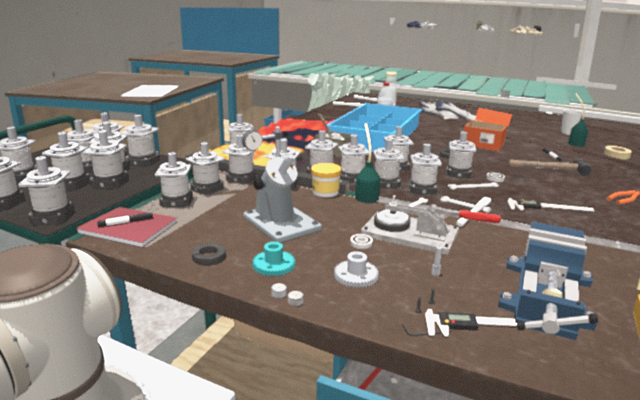

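View pics/top0.png

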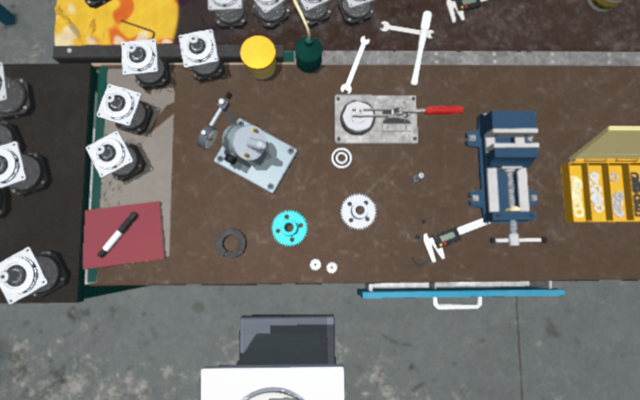

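The scene view shows the steel gear at (357,268), the teal look-alike at (273,258) and the stand at (280,195). In the top view the steel gear is at (358,211) and the stand is at (255,155), with its gauge at about (213,125). Next I'll measure the gear and the stand from the depth.

```bash
python3 - <<'E'
from h import *
T=dict(np.load("top0.npz"));S=dict(np.load("scene0.npz"))
a=cv2.resize(T["image"][75:215,185:315],None,fx=4.2,fy=4.2,interpolation=2)
b=cv2.resize(S["image"][110:245,225:330],None,fx=4.3,fy=4.2,interpolation=2)
h=max(a.shape[0],b.shape[0]); f=lambda i:np.pad(i,((0,h-i.shape[0]),(0,0),(0,0)))
c=np.hstack([f(a)[:,:400*0+546],f(b)]); c=cv2.resize(c,None,fx=.78,fy=.78,interpolation=cv2.INTER_AREA);print(c.shape)
cv2.imwrite("pics/stand.png",c[:,:,::-1])
for n,d,(u,v) in(("top",T,(358,211)),("scene",S,(357,268))):
    C=cloud(d); w=C[v-45:v+45,u-45:u+45].reshape(-1,3)
    c0=plane(d,[(u,v)],20)[0]
    w=w[np.linalg.norm(w[:,:2]-c0[:2],axis=1)<60]
    for lo,hi in((8,17),(38,50)):
        m=w[(w[:,2]>lo)&(w[:,2]<hi)]; (cx,cy),r=cv2.minEnclosingCircle(m[:,:2].astype(np.float32)); print(n,lo,len(m),m.mean(0).round(1),np.median(m[:,2]).round(1),(cx,cy,r))
    # bench level
    print("bench",np.nanmedian(w[w[:,2]<6][:,2]))
    # stand points
    C2=C.reshape(-1,3); q=C2[(C2[:,2]>60)&(C2[:,0]>330)&(C2[:,0]<620)&(C2[:,1]>-40)&(C2[:,1]<200)]
    print(len(q),q.min(0),q.max(0))
E
```

```text
(459, 778, 3)
top 8 608 [ 495.6 -197.6   11.4] 11.3 (497.13470458984375, -198.67050170898438, 42.07275390625)
top 38 133 [ 496.4 -198.1   42.9] 42.9 (496.9022521972656, -198.2732391357422, 18.042800903320312)
bench 0.2661676631274011
746 [5.89889740e+02 4.97306649e-01 6.06679108e+01] [619.99675109 126.67845735 220.28500547]
scene 8 626 [ 489.  -201.3   13.1] 13.5 (499.52001953125, -198.02378845214844, 43.60246276855469)
scene 38 197 [ 496.9 -198.1   43.5] 44.4 (499.0556640625, -196.09481811523438, 19.779226303100586)
bench 2.8469302185586156
1100 [5.88610512e+02 4.24700080e-01 6.02004982e+01] [619.99986521 128.33611226 219.62078394]
```

View pics/stand.png

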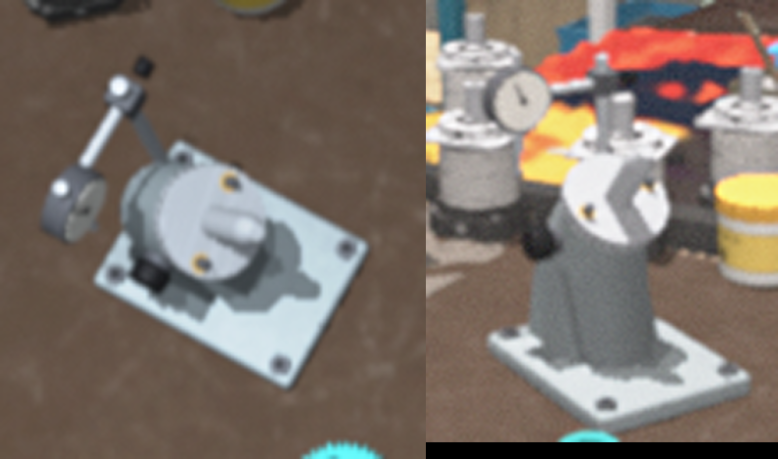

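The left crop (top view) shows the flange centred at crop (213,222), with pins ringed in gold at (230,182) and (202,263). The arbor points right and slightly down. The base plate's long edges give the yaw. Now I'll fit the stand geometry.

```bash
python3 - <<'E'
from h import *
from scipy.optimize import least_squares
T=dict(np.load("top0.npz"));S=dict(np.load("scene0.npz"))
# plate from top, plane z=16 by colour
C=cloud(T); img=cv2.cvtColor(T["image"],cv2.COLOR_RGB2HSV)
print("flange px",C[143,250],C[150,278],T["image"][150,285])
m=((C[...,2]>10)&(C[...,2]<22)).astype(np.uint8); m[:, :205]=0;m[:,305:]=0;m[:105]=0;m[200:]=0
uv=np.argwhere(m)[:,::-1]; P=plane(T,uv,16)[:,:2].astype(np.float32)
# keep largest component incl. closing
r=cv2.minAreaRect(P); print("plate",r,len(P),cv2.boxPoints(r).tolist())
for n,d in(("top",T),("scene",S)):
    C=cloud(d).reshape(-1,3)
    q=C[(C[:,2]>100)&(C[:,2]<185)&(C[:,0]>520)&(C[:,0]<720)&(C[:,1]>-60)&(C[:,1]<140)]
    print(n,len(q),q.mean(0))
    # RANSAC plane with tilt 40
    best=None;rng=np.random.default_rng(0)
    for _ in range(3000):
        a=q[rng.choice(len(q),3,False)]; nn=np.cross(a[1]-a[0],a[2]-a[0]); L=np.linalg.norm(nn)
        if L<100: continue
        nn/=L; nn*=np.sign(nn[2])
        if abs(nn[2]-.766)>.06: continue
        i=abs((q-a[0])@nn)<1.5
        if best is None or i.sum()>best.sum(): best=i
    f=q[best]; c=f.mean(0); nn=np.linalg.svd(f-c)[2][2]; nn*=np.sign(nn[2])
    print("normal",nn,"tilt",np.degrees(np.arccos(nn[2])),"yaw",np.degrees(np.arctan2(nn[1],nn[0])),best.sum())
    ex=np.cross([0,0,1],nn);ex/=np.linalg.norm(ex);ey=np.cross(nn,ex)
    (cx,cy),rad=cv2.minEnclosingCircle(np.c_[(f-c)@ex,(f-c)@ey].astype(np.float32)); print("seat",c+cx*ex+cy*ey,rad)
    seat=c+cx*ex+cy*ey
    w=q-seat; h=w@nn; lat=w-np.outer(h,nn); s=(h>8)&(h<65)&(np.linalg.norm(lat,axis=1)<25)
    g=q[s]; print("arbor n",s.sum(),"hmax",h[s].max())
    def res(p):
        v=g-seat; x=v@ex-p[0]-p[2]*h[s]; y=v@ey-p[1]-p[3]*h[s]; R=np.where(h[s]<42,10,10-5*(h[s]-42)/14)
        return np.hypot(x,y)-R
    o=least_squares(res,[0,0,0,0],loss="soft_l1"); print("arbor off/tilt in flange frame",o.x,np.sqrt((o.fun**2).mean()))
E
```

```text
flange px [622.17140144  32.59470052 155.91933483] [641.63817343 -13.61432717  17.62134961] [191 210 221]
plate ((629.3220825195312, 39.33160400390625), (159.40020751953125, 119.61528015136719), 60.70185852050781) 1995 [[538.1631469726562, -0.90655517578125], [642.4778442382812, -59.4407958984375], [720.4810180664062, 79.56976318359375], [616.1663208007812, 138.10400390625]]
top 1421 [630.62139522  52.14554197 136.24319445]
normal [-0.3151581  -0.57583419  0.75438077] tilt 41.02870744532468 yaw -118.69219780425802 502
seat [622.42940445  58.3110779  148.82700298] 63.83845901489258
arbor n 119 hmax 57.993016800227856
arbor off/tilt in flange frame [ 5.2390391  -3.61467695  0.07582859 -0.15100221] 3.009277100585435
scene 1120 [622.9087224   47.68001981 137.12435059]
normal [-0.31736957 -0.55799983  0.76675468] tilt 39.9366498613216 yaw -119.62961089652323 342
seat [624.57987891  60.32354088 149.66671147] 63.5239372253418
arbor n 40 hmax 56.787901803149936
arbor off/tilt in flange frame [ 1.61279603e+01 -2.34008813e+01  6.49334958e-03  1.53917059e-02] 0.8398431430862835
```

```bash
python3 - <<'E'
from h import *
from scipy.optimize import least_squares
az=np.radians(-119.3);t=np.radians(40)
n=np.array([np.sin(t)*np.cos(az),np.sin(t)*np.sin(az),np.cos(t)])
ex=np.cross([0,0,1],n);ex/=np.linalg.norm(ex);ey=np.cross(n,ex)
print(n,ex,ey)
ctr=np.array([629.3,39.3])
for nm in("top","scene"):
    d=dict(np.load(nm+"0.npz")); C=cloud(d).reshape(-1,3)
    # initial seat guess: flange centre ~ from the mid px
    s=np.array([622,45,135.]) 
    for it in range(6):
        w=C-s; h=w@n; x=w@ex;y=w@ey; r=np.hypot(x,y)
        f=(abs(h)<3)&(r<40)
        dh=np.median(h[f]); 
        pts=np.c_[x[f],y[f]].astype(np.float32)
        (cx,cy),rad=cv2.minEnclosingCircle(pts)
        s=s+dh*n+cx*ex+cy*ey
    ab=(h>6)&(h<57)&(r<22)
    H=h[ab];X=x[ab];Y=y[ab]
    def res(p):
        R=np.where(H<42+p[2],10,10-5*(H-42-p[2])/14); return np.hypot(X-p[0],Y-p[1])-R
    o=least_squares(res,[0,0,0],loss="soft_l1",f_scale=.7)
    print(nm,"seat",s,rad,f.sum(),"body y off",(s[:2]-ctr)@[np.sin(-az),np.cos(az)] , "arbor off",o.x,ab.sum(),np.median(abs(o.fun)),"hmax",np.sort(H)[-5:])
    # local x of axis
    s2=s+o.x[0]*ex+o.x[1]*ey; print(" axis pt at flange",s2,"at z=135:",s2+n*(135-s2[2])/n[2]," tip",s2+56*n)
    # gold pins
    if nm=="top":
        for u,v in((185+230/3.276,75+182/3.276),(185+202/3.276,75+263/3.276)):
            sl=slopes(d,[(u,v)])[0]; ray=np.r_[sl,1]@d["R"];c=-d["R"].T@d["t"]; P=c+ray*((s2+4*n-c)@n)/(ray@n); print(" pin",(P-s2)@ex,(P-s2)@ey)
E
```

```text
[-0.31456898 -0.56055532  0.76604444] [ 0.87206927 -0.48938245  0.        ] [0.37488871 0.66804382 0.64278761]
top seat [628.48826269  36.00640395 134.56862231] 36.6831169128418 665 body y off 0.9039369445551136 arbor off [-0.12355793 -0.44989326  0.86008545] 158 0.5002118775437827 hmax [55.87350647 55.98175489 56.31148277 56.57724782 56.89314627]
 axis pt at flange [628.21185172  35.76632262 134.27943649] at z=135: [627.91595906  35.2390481  135.        ]  tip [610.59598904   4.37522452 177.1779253 ]
 pin 26.529080624921374 5.6235197208147
 pin -25.783283374326693 -5.8188193461091515
scene seat [630.1939604   37.18086434 135.22930568] 36.93071365356445 491 body y off 1.8166632016559754 arbor off [ 0.17147157  0.51405218 -0.05790567] 156 0.7443547506668082 hmax [56.06397632 56.08834544 56.35722794 56.68426554 56.70829388]
 axis pt at flange [630.53620785  37.44035854 135.55973205] at z=135: [630.76605657  37.84994415 135.        ]  tip [612.92034517   6.04926045 178.45822087]
```

```bash
python3 - <<'E'
from h import *
az=np.radians(-119.3);t=np.radians(40)
n=np.array([np.sin(t)*np.cos(az),np.sin(t)*np.sin(az),np.cos(t)])
ex=np.cross([0,0,1],n);ex/=np.linalg.norm(ex);ey=np.cross(n,ex)
s=np.array([629.3,36.5,135])
th=np.radians(np.arange(0,360,1))
for nm in("top","scene"):
    d=dict(np.load(nm+"0.npz")); C=cloud(d).reshape(-1,3)
    w=C-s;h=w@n;x=w@ex;y=w@ey;r=np.hypot(x,y)
    for lo,hi in((3,20),(20,50),(50,100),(100,160),(160,260)):
        m=(h>lo)&(h<hi)&(r>22)&(r<130)&(C[:,2]>30)
        if m.sum(): print(nm,lo,hi,m.sum(),"rmin",r[m].min().round(),"ang",np.percentile(np.degrees(np.arctan2(y[m],x[m])),[0,50,100]).round(),"x",x[m].min().round(),x[m].max().round(),"y",y[m].min().round(),y[m].max().round())
    g=cv2.cvtColor(d["image"],cv2.COLOR_RGB2GRAY).astype(np.float32)
    c=np.array([497,-198.4]) if nm=="top" else np.array([498.,-197.5])
    acc=np.zeros(360)
    for R in(25,27,29):
        P=np.c_[c[0]+R*np.cos(th),c[1]+R*np.sin(th),np.full(360,12.)]
        uv=proj(d,P).astype(np.float32); acc+=cv2.remap(g,uv[:,0].copy().reshape(1,-1),uv[:,1].copy().reshape(1,-1),1)[0]
    acc/=3
    F=(acc*np.exp(4j*th)).sum(); print(nm,"dark phase4 deg",np.degrees(np.angle(-F.conjugate())/4*-1)%90, abs(F)/360)
    print(acc[::10].round().astype(int))
T=dict(np.load("top0.npz"))["image"][185:238,330:386]; S=dict(np.load("scene0.npz"))["image"][242:295,325:390]
a=cv2.resize(T,(400,380),interpolation=2);b=cv2.resize(S,(400,380),interpolation=2)
cv2.imwrite("pics/gear.png",np.hstack([a,b])[:,:,::-1])
E
```

```text
top 3 20 397 rmin 23.0 ang [-176.   87.  175.] x -63.0 56.0 y -24.0 105.0
top 20 50 174 rmin 89.0 ang [ 72. 112. 124.] x -59.0 34.0 y 85.0 109.0
top dark phase4 deg 48.48663464472627 27.819317986095548
[247 247 246 243 138  96 221 249 247 247 248 248 244 144 101 215 248 248
 247 247 247 247 186 101 175 243 244 246 246 245 242 166 115 185 245 246]
scene 3 20 352 rmin 22.0 ang [-175.  107.  178.] x -64.0 55.0 y -19.0 109.0
scene 20 50 109 rmin 91.0 ang [ 73. 113. 125.] x -60.0 31.0 y 86.0 110.0
scene dark phase4 deg 50.04143030861453 7.645537138281285
[163 167 164 161 158 149 204 246 243 243 244 243 216 173 211 243 244 244
 244 244 244 244 237 204 188 236 243 244 244 245 245 240 199 167 154 151]
```

View pics/gear.png

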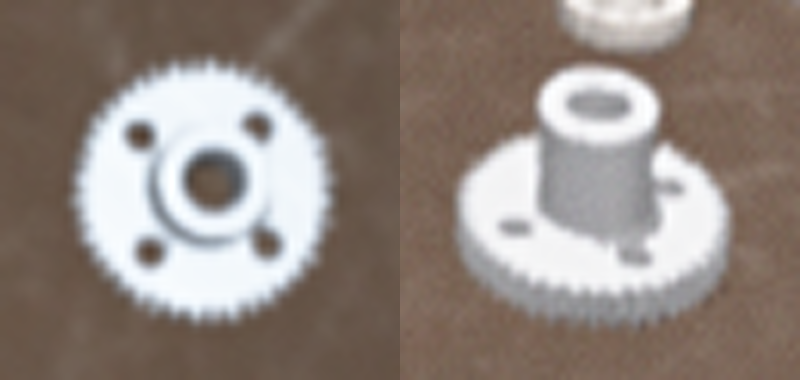

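The top crop shows the four gear holes at crop (140,136), (257,126), (266,245) and (151,252), which is about 48.5° mod 90 in world azimuth. The gear axis is at about (497,-198). The path is clear, so I'm moving to above the gear.

Emit:
servo_tool(
  rotation=[
    [0,0,-0.111],
    [0,0,-0.111],
    [0,0,-0.111],
    [0,0,-0.111],
  ],
  slide=[
    [0.4,-1,0.3],
    [0.4,-1,0.3],
    [0.4,-1,0.3],
    [0.4,-1,0.3],
  ],
  grip=[1,1,1,1],
)

```text
clock: 0.6
position: [260.9, 395.9, 261.4]
ee_rot: [0.879, -0.478, -0.0, -0.0]
contact_force: [0.2, 1.0, 0.3]
gripper_width: 85.6
grasp_force: 0.0
```

Emit:
servo_tool(
  rotation=[
    [0,0,-0.111],
    [0,0,-0.111],
    [0,0,-0.111],
    [0,0,-0.111],
  ],
  slide=[
    [0.4,-1,0],
    [0.4,-1,0],
    [0.4,-1,0],
    [0.4,-1,0],
  ],
  grip=[1,1,1,1],
)

```text
clock: 1.1
position: [340.4, 195.6, 260.5]
ee_rot: [-0.662, 0.75, 0.0, -0.0]
contact_force: [0.3, -0.6, 0.9]
gripper_width: 85.1
grasp_force: 0.0
```

Emit:
servo_tool(
  rotation=[
    [0,0,-0.042],
    [0,0,-0.042],
    [0,0,-0.042],
    [0,0,-0.042],
  ],
  slide=[
    [0.4,-1,0],
    [0.4,-1,0],
    [0.4,-1,0],
    [0.4,-1,0],
  ],
  grip=[1,1,1,1],
)

```text
clock: 1.6
position: [420.4, -4.2, 260.2]
ee_rot: [-0.559, 0.829, 0.0, -0.0]
contact_force: [0.3, 0.1, 0.1]
gripper_width: 85.4
grasp_force: 0.0
```

Emit:
servo_tool(
  rotation=[
    [0,0,0],
    [0,0,0],
    [0,0,0],
    [0,0,0],
    [0,0,0],
    [0,0,0],
  ],
  slide=[
    [0.383,-0.984,-0.75],
    [0.383,-0.984,-0.75],
    [0.383,-0.984,-0.75],
    [0.383,-0.984,-0.75],
    [0.383,-0.984,-0.75],
    [0.383,-0.984,-0.75],
  ],
  grip=[1,1,1,1,1,1],
)

```text
clock: 2.35
position: [496.6, -198.7, 110.0]
ee_rot: [-0.56, 0.828, 0.001, -0.001]
contact_force: [0.6, -0.5, 0.9]
gripper_width: 85.4
grasp_force: 0.0
```

Emit:
servo_tool(
  rotation=[
    [0,0,0],
    [0,0,0],
    [0,0,0],
    [0,0,0],
  ],
  slide=[
    [0,0,-0.2],
    [0,0,-0.4],
    [0,0,-0.47],
    [0,0,-0.47],
  ],
  grip=[1,1,1,1],
)

```text
clock: 2.85
position: [497.4, -197.8, 17.3]
ee_rot: [-0.561, 0.828, -0.0, 0.0]
contact_force: [-0.0, -0.4, 0.1]
gripper_width: 85.6
grasp_force: 0.0
```

Emit:
servo_tool(
  rotation=[
    [0,0,0],
    [0,0,0],
    [0,0,0],
    [0,0,0],
    [0,0,0],
    [0,0,0],
  ],
  slide=[
    [0,0,0],
    [0,0,0],
    [0,0,0],
    [0,0,0],
    [0,0,0],
    [0,0,0],
  ],
  grip=[0.3,0,-0.2,-0.3,-0.4,-0.5],
)

```text
clock: 3.6
position: [497.0, -198.4, 16.6]
ee_rot: [-0.561, 0.828, 0.0, -0.0]
contact_force: [0.2, -0.0, -0.2]
gripper_width: 21.6
grasp_force: 0.0
```

The fingers passed 36 mm without meeting the hub, so I'll take a look.

```bash
python3 - <<'E'
from h import *
S=grab("scene");T=grab("top")
a=cv2.resize(S["image"][200:300,300:420],(480,400),interpolation=2);b=cv2.resize(T["image"][165:265,310:410],(320,400)[::1] if 0 else (320,320),interpolation=2)
b=np.pad(b,((0,80),(0,0),(0,0)))
cv2.imwrite("pics/grasp.png",np.hstack([a,b])[:,:,::-1]); print(read_state())
E
```

```text
{'clock': 3.7, 'joints': array([-7.66307028e-02,  4.44172525e-01, -4.38235115e-01,  3.19536314e-05,
       -6.88532209e-01, -3.04163958e-01]), 'joint_vel': array([0.00011078, 0.00115856, 0.00149685, 0.00204908, 0.00097058,
       0.00186548]), 'joint_efforts': array([-3.59203841e-03, -3.62039351e+01,  1.28872669e+01,  2.86350444e+00,
       -8.09593676e-04, -2.28997322e-05]), 'position': array([ 496.93455502, -198.4321911 ,   16.54528081]), 'ee_rot': array([-5.60519660e-01,  8.28141114e-01,  3.67082885e-05, -6.24917677e-05]), 'contact_force': array([-1.15682753,  0.53489896,  0.38045276]), 'wrist_torque': array([-0.00020075,  0.00126909,  0.0083339 ]), 'grasp_force': 0.0, 'gripper_width': 21.127449441190176}
```

View pics/grasp.png

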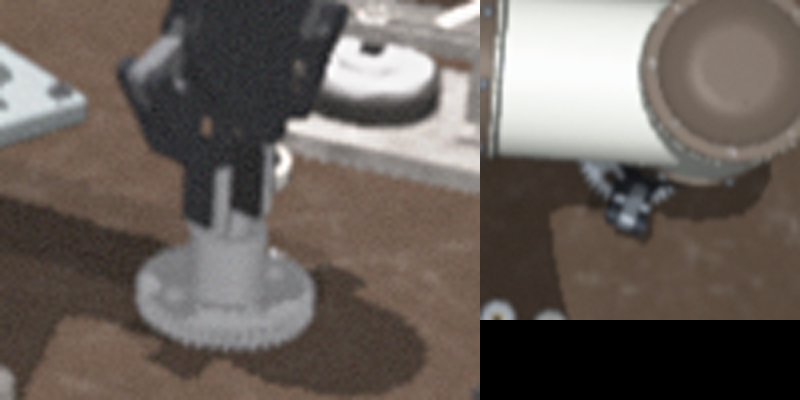

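The picture shows the fingertips ending at the hub's top rim (crop (200,226) and (245,220)), so they closed above the hub or behind it. I'll use depth to tell which.

```bash
python3 - <<'E'
from h import *
S=grab("scene");C=cloud(S)
for u in (348,351,354,357,360,363,366):
    print(u,[(v,C[v,u].round().astype(int).tolist()) for v in range(244,274,4)])
T=grab("top");D=cloud(T)
for v in range(222,240,3): print(v,[D[v,u].round().astype(int).tolist() for u in range(346,370,4)])
print(proj(T,[[497,-198,44]]),proj(S,[[497,-198,44],[497,-198,16]]))
E
```

```text
348 [(244, [479, -186, 78]), (248, [474, -189, 73]), (252, [476, -188, 64]), (256, [482, -186, 52]), (260, [486, -185, 40]), (264, [486, -186, 32]), (268, [486, -186, 23]), (272, [486, -186, 15])]
351 [(244, [472, -195, 84]), (248, [472, -195, 75]), (252, [475, -194, 65]), (256, [477, -194, 56]), (260, [483, -192, 44]), (264, [482, -193, 36]), (268, [482, -194, 28]), (272, [483, -194, 18])]
354 [(244, [477, -199, 82]), (248, [480, -198, 72]), (252, [477, -199, 66]), (256, [480, -199, 56]), (260, [484, -198, 45]), (264, [483, -198, 37]), (268, [482, -199, 29]), (272, [482, -200, 21])]
357 [(244, [482, -203, 81]), (248, [483, -203, 72]), (252, [484, -203, 63]), (256, [511, -194, 39]), (260, [484, -204, 46]), (264, [484, -204, 38]), (268, [483, -205, 31]), (272, [483, -206, 22])]
360 [(244, [508, -199, 68]), (248, [508, -200, 59]), (252, [506, -201, 52]), (256, [511, -200, 40]), (260, [486, -209, 47]), (264, [487, -209, 38]), (268, [489, -209, 28]), (272, [488, -210, 20])]
363 [(244, [506, -206, 70]), (248, [502, -208, 64]), (252, [504, -208, 54]), (256, [502, -209, 47]), (260, [490, -2
[... 538 characters left out ...]
216, 13]]
228 [[-9223372036854775808, -9223372036854775808, -9223372036854775808], [452, -169, 119], [451, -175, 139], [451, -182, 149], [452, -193, 118], [459, -218, 0]]
231 [[452, -171, 3], [445, -166, 148], [445, -174, 146], [445, -182, 148], [445, -191, 138], [452, -217, 1]]
234 [[446, -171, -3], [439, -166, 142], [439, -174, 146], [439, -182, 147], [445, -208, 2], [445, -217, 0]]
237 [[438, -171, 1], [438, -180, 2], [438, -189, 2], [433, -182, 144], [438, -208, 2], [438, -217, 3]]
[[359.46572301 209.97584976]] [[356.58835482 257.31831272]
 [355.83835741 270.16489556]]<stdin>:4: RuntimeWarning: invalid value encountered in cast
<stdin>:6: RuntimeWarning: invalid value encountered in cast
```

Depth puts the fingertips at about z = 50 with the TCP reported at 16.5. The tips therefore end roughly 30 mm higher than the nominal frame suggests, above the hub top at 44. I'll open partway and lower in steps, watching the force.

Emit:
servo_tool(
  rotation=[
    [0,0,0],
    [0,0,0],
    [0,0,0],
    [0,0,0],
  ],
  slide=[
    [0,0,0],
    [0,0,0],
    [0,0,0],
    [0,0,0],
  ],
  grip=[0.6,0.6,0.6,0.6],
)

```text
clock: 4.3
position: [497.0, -198.4, 16.6]
ee_rot: [-0.561, 0.828, -0.0, 0.0]
contact_force: [0.3, 0.5, -0.8]
gripper_width: 68.2
grasp_force: 0.0
```

Emit:
servo_tool(
  rotation=[
    [0,0,0],
    [0,0,0],
    [0,0,0],
    [0,0,0],
  ],
  slide=[
    [0,0,-0.02],
    [0,0,-0.04],
    [0,0,-0.06],
    [0,0,-0.06],
  ],
  grip=[0.6,0.6,0.6,0.6],
)

```text
clock: 4.8
position: [496.6, -198.4, 4.1]
ee_rot: [-0.561, 0.828, 0.0, -0.0]
contact_force: [1.2, -1.0, -0.4]
gripper_width: 68.3
grasp_force: 0.0
```

```bash
python3 - <<'E'
from h import *
S=grab("scene");C=cloud(S)
a=cv2.resize(S["image"][200:300,300:420],(720,600),interpolation=2)
for z in (16,44):
  p=proj(S,[[497,-198,z]])[0]; cv2.drawMarker(a,(int((p[0]-300)*6),int((p[1]-200)*6)),(255,0,0),0,12)
cv2.imwrite("pics/g2.png",a[:,:,::-1]); s=read_state();print(s["position"],s["contact_force"],s["gripper_width"])
w=C[210:290,310:400].reshape(-1,3); R=w-[497,-198,0]; ang=np.radians(2*0)
# finger cloud: beyond hub radius, between z 14..110
x=s["ee_rot"]; from scipy.spatial.transform import Rotation as Ro
M=Ro.from_quat(x).as_matrix(); L=(w-s["position"])@M
for sg in(-1,1):
    m=(abs(L[:,0])<22)&(L[:,1]*sg>20)&(L[:,1]*sg<50)&(w[:,2]>16)&(w[:,2]<90)
    print(sg,m.sum(),np.sort(w[m][:,2])[:6].round(1), np.percentile(L[m],[5,50,95],axis=0).round(1).tolist() if m.sum() else "")
E
```

```text
[ 496.82850467 -198.41461058    4.34748705] [-0.4347042  -1.01732251  0.3090647 ] 68.53975872363529
-1 250 [43.8 44.4 44.6 45.2 45.3 45.4] [[-10.8, -43.1, -83.8], [1.9, -34.4, -63.8], [10.4, -32.4, -42.5]]
1 214 [43.6 44.5 45.1 45.1 45.5 45.6] [[-7.1, 35.9, -82.7], [5.3, 44.1, -62.3], [10.3, 49.0, -43.4]]
```

View pics/g2.png

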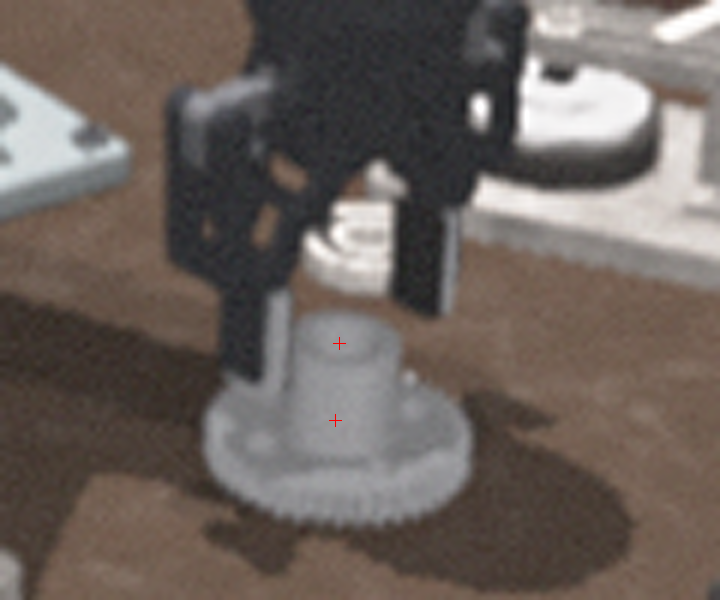

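The picture shows the fingers straddling the hub with their tips at z ≈ 44 (crop (245,380) and (420,310)) for a reported TCP of 4.3. So the tips really are about 34 mm behind the reported TCP at hub width. I'll lower by 21 mm, which leaves the tips about 5 mm above the disc, and then close.

Emit:
servo_tool(
  rotation=[
    [0,0,0],
    [0,0,0],
    [0,0,0],
    [0,0,0],
    [0,0,0],
  ],
  slide=[
    [0,0,-0.03],
    [0,0,-0.06],
    [0,0,-0.09],
    [0,0,-0.105],
    [0,0,-0.105],
  ],
  grip=[0.6,0.6,0.6,0.6,0.6],
)

```text
clock: 5.48
position: [496.8, -198.4, -16.7]
ee_rot: [-0.561, 0.828, 0.0, -0.0]
contact_force: [-0.0, 0.1, 1.1]
gripper_width: 68.1
grasp_force: 0.0
```

Emit:
servo_tool(
  rotation=[
    [0,0,0],
    [0,0,0],
    [0,0,0],
    [0,0,0],
    [0,0,0],
    [0,0,0],
  ],
  slide=[
    [0,0,0],
    [0,0,0],
    [0,0,0],
    [0,0,0],
    [0,0,0],
    [0,0,0],
  ],
  grip=[0.2,0,-0.2,-0.5,-1,-1],
)

```text
clock: 6.22
position: [498.4, -198.7, -15.5]
ee_rot: [-0.561, 0.828, -0.001, 0.001]
contact_force: [1.4, 0.1, 5.4]
gripper_width: 34.4
grasp_force: 59.4
```

The hub is gripped at 34.4 mm with 59 N. I'll lift and yaw to line up the holes, then tilt 40° while moving to a spot outside the arbor tip.

Emit:
servo_tool(
  rotation=[
    [0,0,0],
    [0,0,0.02],
    [0,0,0.045],
    [0,0,0.0683],
    [0,0,0.0683],
    [0,0,0.0683],
  ],
  slide=[
    [0,0,0.1],
    [0,0,0.35],
    [0,0,0.65],
    [0,0,0.9],
    [0,0,1],
    [0,0,1],
  ],
  grip=[-1,-1,-1,-1,-1,-1],
)

```text
clock: 6.98
position: [496.3, -197.9, 183.4]
ee_rot: [0.724, -0.69, -0.0, -0.0]
contact_force: [-0.5, 0.3, -5.5]
gripper_width: 34.7
grasp_force: 61.2
```

Emit:
servo_tool(
  rotation=[
    [0.0162,-0.0091,0],
    [0.0323,-0.0181,0],
    [0.0485,-0.0272,0],
    [0.0646,-0.0363,0],
    [0.0808,-0.0453,0],
    [0.0969,-0.0544,0],
    [0.0969,-0.0544,0],
    [0.0969,-0.0544,0],
  ],
  slide=[
    [0.08,0.15,0.02],
    [0.17,0.3,0.04],
    [0.25,0.45,0.06],
    [0.34,0.61,0.08],
    [0.42,0.76,0.1],
    [0.505,0.91,0.115],
    [0.505,0.91,0.115],
    [0.505,0.91,0.115],
  ],
  grip=[-1,-1,-1,-1,-1,-1,-1,-1],
)

```text
clock: 7.98
position: [596.6, -16.9, 204.1]
ee_rot: [0.68, -0.649, -0.086, -0.329]
contact_force: [0.3, -0.7, -3.0]
gripper_width: 34.5
grasp_force: 61.2
```

```bash
cat >> h.py <<'E'
from scipy.spatial.transform import Rotation as Ro
az=np.radians(-119.3);t_=np.radians(40)
n=np.array([np.sin(t_)*np.cos(az),np.sin(t_)*np.sin(az),np.cos(t_)])
ex=np.cross([0,0,1],n);ex/=np.linalg.norm(ex);ey=np.cross(n,ex);B=np.array([ex,ey,n])
E
python3 - <<'E'
from h import *
S=grab("scene");T=grab("top"); s=read_state(); M=Ro.from_quat(s["ee_rot"]).as_matrix(); print("tool z in seat frame",B@M[:,2],"toolx ang",np.degrees(np.arctan2(*(B@M[:,0])[[1,0]])),s["joints"].round(2))
tcp=s["position"]; u0=tcp+15.5*n
for nm,d in(("scene",S),("top",T)):
    C=cloud(d).reshape(-1,3); L=(C-u0)@B.T; r=np.hypot(L[:,0],L[:,1])
    m=(r<50)&(L[:,2]>-5)&(L[:,2]<16); f=L[m]; f=f[~np.isnan(f[:,0])]
    print(nm,len(f),f.min(0),f.max(0),"h hist",np.histogram(f[:,2],np.arange(-5,17,1.5))[0])
    top=f[(f[:,2]>9)&(f[:,2]<15)&(np.hypot(f[:,0],f[:,1])>22)]
    if len(top)>30:
        c=top.mean(0);print(" plane n",np.linalg.svd(top-c)[2][2],"h med",np.median(top[:,2]),cv2.minEnclosingCircle(top[:,:2].astype(np.float32)))
a=cv2.resize(S["image"][120:260,210:370],(457,400),interpolation=2);b=cv2.resize(T["image"][90:220,200:310],(338,400),interpolation=2)
cv2.imwrite("pics/pre.png",np.hstack([a,b])[:,:,::-1])
np.savez("s1.npz",**S);np.savez("t1.npz",**T)
E
```

```text
tool z in seat frame [-0.00122402 -0.00173939 -0.99999774] toolx ang -57.97723359260995 [-0.16  0.29 -0.06 -0.75 -1.09  0.53]
scene 722 [-45.19564239 -41.96068425  -1.89124815] [40.20778684 42.08528395 15.55407692] h hist [  0   0  12  28  19  22  23  42  57 112 214 152  37   4]
 plane n [-0.00492264 -0.00248322 -0.9999848 ] h med 11.07276940144931 ((-2.4689369201660156, -0.007181094493716955), 42.59302520751953)
top 304 [-44.43190622   2.68177593  -1.62500754] [18.58271949 40.41166108 14.10883542] h hist [ 0  0  6 13 16 18 19 11 23 42 63 76 17  0]
 plane n [ 0.00206475 -0.01010792  0.99994678] h med 11.467937739235067 ((-12.058770179748535, 22.197608947753906), 32.859310150146484)
```

View pics/pre.png

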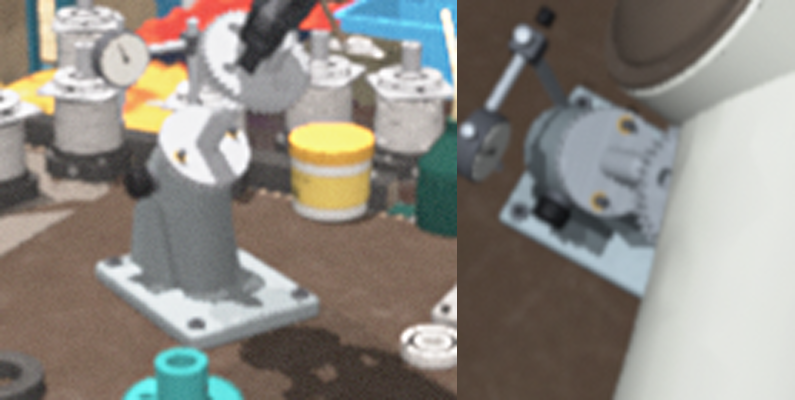

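The scene crop shows the gear held square beyond the arbor, with its disc at about (255,55). The top crop shows its rim near (650,190). The gear axis is about (-4.9,-4.3) mm off the arbor axis in the seat plane. I'll correct that and advance to just outside the tip.

Emit:
servo_tool(
  rotation=[
    [0,0,0],
    [0,0,0],
    [0,0,0],
    [0,0,0],
    [0,0,0],
    [0,0,0],
  ],
  slide=[
    [0.03,0.0025,0.014],
    [0.03,0.0025,0.014],
    [0.06,0.06,-0.062],
    [0.0925,0.1145,-0.139],
    [0.0925,0.1145,-0.139],
    [0.0925,0.1145,-0.139],
  ],
  grip=[-1,-1,-1,-1,-1,-1],
)

```text
clock: 8.82
position: [616.5, 6.6, 178.5]
ee_rot: [0.681, -0.648, -0.085, -0.331]
contact_force: [-0.2, -0.2, -3.4]
gripper_width: 34.6
grasp_force: 61.2
```

```bash
cat > meas.py <<'E'
from h import *
from scipy.optimize import least_squares
def go():
    s=read_state(); M=Ro.from_quat(s["ee_rot"]).as_matrix(); tcp=s["position"]; u0=tcp+15.5*n
    print("tcp",tcp.round(1),"toolz",(B@M[:,2]).round(4),"F seat frame",(B@s["contact_force"]).round(1))
    for nm,ax in(("scene",[630.77,37.85,135]),("top",[627.92,35.24,135])):
        d=grab(nm); C=cloud(d).reshape(-1,3); L=(C-u0)@B.T; L=L[~np.isnan(L[:,0])]; r=np.hypot(L[:,0]+2.4,L[:,1])
        f=L[(r<50)&(r>25)&(L[:,2]>-3)&(L[:,2]<14)]; 
        a=np.degrees(np.arctan2(f[:,1],f[:,0]+2.4)); rr=np.hypot(f[:,0]+2.4,f[:,1]); k=(a//8).astype(int)
        pts=np.array([f[k==j][np.argsort(rr[k==j])[-2]] for j in set(k) if (k==j).sum()>3])
        o=least_squares(lambda p:np.hypot(pts[:,0]-p[0],pts[:,1]-p[1])-42,[-2.4,0],loss="soft_l1")
        g=o.x; off=(u0-ax)@B.T
        print(nm,len(pts),"gear-tcp",g.round(2),np.median(abs(o.fun)).round(2),"| gear rel axis",(off[:2]+g).round(2),"h",off[2].round(1))
E
python3 -c "import meas;meas.go()"
```

```text
tcp [616.5   6.6 178.5] toolz [-5.e-04 -5.e-04 -1.e+00] F seat frame [-0.1 -2.4 -2.5]
scene 37 gear-tcp [-1.82  1.73] 1.04 | gear rel axis [1.06 3.48] h 70.8
top 8 gear-tcp [-2.93 -1.06] 0.31 | gear rel axis [1.15 3.49] h 68.4
```

Emit:
servo_tool(
  rotation=[
    [0,0,0],
    [0,0,0],
    [0,0,0],
    [0,0,0],
    [0,0,0],
    [0,0,0],
    [0,0,0],
    [0,0,0],
  ],
  slide=[
    [-0.009,-0.006,-0.008],
    [-0.009,-0.006,-0.008],
    [-0.003,0.005,-0.022],
    [0.003,0.016,-0.036],
    [0.009,0.027,-0.05],
    [0.0145,0.037,-0.064],
    [0.02,0.047,-0.078],
    [0.0255,0.0555,-0.0925],
  ],
  grip=[-1,-1,-1,-1,-1,-1,-1,-1],
)

```text
clock: 9.93
position: [621.7, 17.7, 160.1]
ee_rot: [0.68, -0.648, -0.085, -0.331]
contact_force: [0.1, -0.4, -4.5]
gripper_width: 34.4
grasp_force: 61.2
```

```bash
python3 -c "import meas;meas.go();print(meas.read_state()['wrist_torque'])"
```

```text
tcp [621.7  17.7 160.1] toolz [ 1.e-04  1.e-04 -1.e+00] F seat frame [ 0.3 -3.1 -3.2]
scene 37 gear-tcp [-1.88  1.87] 0.8 | gear rel axis [0.01 1.17] h 48.9Traceback (most recent call last):
  File "<string>", line 1, in <module>
    import meas;meas.go();print(meas.read_state()['wrist_torque'])
                ~~~~~~~^^
  File "meas.py", line 11, in go
    o=least_squares(lambda p:np.hypot(pts[:,0]-p[0],pts[:,1]-p[1])-42,[-2.4,0],loss="soft_l1")
    return func(*args, **kwargs)
    vector_fun = VectorFunction(
        fun_wrapped,
    ...<6 lines>...
        workers=workers
    )
    self._update_fun()
    ~~~~~~~~~~~~~~~~^^
    self.f = self.fun_wrapped(xp_copy(self.x))
             ~~~~~~~~~~~~~~~~^^^^^^^^^^^^^^^^^
    return np.atleast_1d(self.fun(x))
                         ~~~~~~~~^^^
    return self.f(x, *self.args, **self.kwargs)
           ~~~~~~^^^^^^^^^^^^^^^^^^^^^^^^^^^^^^
  File "meas.py", line 11, in <lambda>
    o=least_squares(lambda p:np.hypot(pts[:,0]-p[0],pts[:,1]-p[1])-42,[-2.4,0],loss="soft_l1")
                                      ~~~^^^^^
IndexError: too many indices for array: array is 1-dimensional, but 2 were indexed
```

No side force 7 mm past the tip. I'm continuing gently along the axis.

Emit:
servo_tool(
  rotation=[
    [0,0,0],
    [0,0,0],
    [0,0,0],
    [0,0,0],
    [0,0,0],
    [0,0,0],
  ],
  slide=[
    [0.0016,0.0028,-0.0038],
    [0.0031,0.0056,-0.0077],
    [0.0047,0.0084,-0.0115],
    [0.0063,0.0112,-0.0153],
    [0.0079,0.014,-0.0191],
    [0.0079,0.014,-0.0191],
  ],
  grip=[-1,-1,-1,-1,-1,-1],
)

```text
clock: 10.78
position: [623.1, 20.4, 156.4]
ee_rot: [0.68, -0.648, -0.085, -0.331]
contact_force: [-0.2, -0.2, -5.2]
gripper_width: 34.4
grasp_force: 61.2
```

```bash
cat > st.py <<'E'
from h import *
s=read_state(); M=Ro.from_quat(s["ee_rot"]).as_matrix(); G=np.array([0,-2.86,-3.41])
o=(s["position"]+15.5*n-[629.3,36.5,135])@B.T
print("off",o.round(2),"F net",(B@s["contact_force"]-G).round(1),"T",(B@s["wrist_torque"]).round(3),"toolz",(B@M[:,2]).round(4),"ang",np.degrees(np.arctan2(*(B@M[:,0])[[1,0]])).round(2),"w",s["gripper_width"].round(1),s["clock"])
E
python3 st.py
```

```text
Traceback (most recent call last):
  File "st.py", line 4, in <module>
    print("off",o.round(2),"F net",(B@s["contact_force"]-G).round(1),"T",(B@s["wrist_torque"]).round(3),"toolz",(B@M[:,2]).round(4),"ang",np.degrees(np.arctan2(*(B@M[:,0])[[1,0]])).round(2),"w",s["gripper_width"].round(1),s["clock"])
                                                                                                                                                                                                  ^^^^^^^^^^^^^^^^^^^^^^^^
AttributeError: 'float' object has no attribute 'round'
```

```bash
sed -i 's/s\["gripper_width"\].round(1)/round(s["gripper_width"],1)/' st.py; python3 st.py
```

```text
off [ 2.51  0.68 42.88] F net [-0.1 -0.7 -0.4] T [-2.155 -0.034  0.032] toolz [ 1.e-04  0.e+00 -1.e+00] ang -57.93 w 34.4 10.775
```

Emit:
servo_tool(
  rotation=[
    [0,0,0],
    [0,0,0],
    [0,0,0],
    [0,0,0],
    [0,0,0],
    [0,0,0],
  ],
  slide=[
    [0.0016,0.0028,-0.0038],
    [0.0031,0.0056,-0.0077],
    [0.0047,0.0084,-0.0115],
    [0.0063,0.0112,-0.0153],
    [0.0079,0.014,-0.0191],
    [0.0079,0.014,-0.0191],
  ],
  grip=[-1,-1,-1,-1,-1,-1],
)

```text
clock: 11.52
position: [624.6, 23.1, 152.4]
ee_rot: [0.68, -0.648, -0.085, -0.331]
contact_force: [-0.4, -1.1, -5.5]
gripper_width: 34.7
grasp_force: 61.3
```

```bash
python3 st.py
```

```text
off [ 2.5   0.48 37.83] F net [ 0.2 -1.5 -0.1] T [-2.662 -0.096  0.048] toolz [-0.e+00 -3.e-04 -1.e+00] ang -57.94 w 34.7 11.525
```

Emit:
servo_tool(
  rotation=[
    [0,0,0],
    [0,0,0],
    [0,0,0],
    [0,0,0],
    [0,0,0],
    [0,0,0],
    [0,0,0],
    [0,0,0],
  ],
  slide=[
    [-0.0011,-0.002,-0.0019],
    [0.0005,0.0008,-0.0057],
    [0.002,0.0036,-0.0096],
    [0.0036,0.0064,-0.0134],
    [0.0052,0.0092,-0.0172],
    [0.0068,0.012,-0.021],
    [0.0084,0.0148,-0.0249],
    [0.0084,0.0148,-0.0249],
  ],
  grip=[-1,-1,-1,-1,-1,-1,-1,-1],
)

```text
clock: 12.52
position: [626.4, 26.3, 147.6]
ee_rot: [0.68, -0.648, -0.085, -0.331]
contact_force: [-0.5, -0.7, -3.6]
gripper_width: 34.2
grasp_force: 61.3
```

```bash
python3 st.py
```

```text
off [ 2.49  0.19 31.81] F net [-0.1 -0.1  1.2] T [-2.191 -0.07   0.019] toolz [-1.e-04  2.e-04 -1.e+00] ang -57.93 w 34.2 12.525
```

Emit:
servo_tool(
  rotation=[
    [0,0,0],
    [0,0,0],
    [0,0,0],
    [0,0,0],
    [0,0,0],
    [0,0,0],
    [0,0,0],
    [0,0,0],
  ],
  slide=[
    [0.0031,0.0056,-0.0077],
    [0.0063,0.0112,-0.0153],
    [0.0094,0.0168,-0.023],
    [0.0126,0.0224,-0.0306],
    [0.0157,0.028,-0.0383],
    [0.0189,0.0336,-0.046],
    [0.022,0.0392,-0.0536],
    [0.022,0.0392,-0.0536],
  ],
  grip=[-1,-1,-1,-1,-1,-1,-1,-1],
)

```text
clock: 13.52
position: [630.8, 34.1, 136.8]
ee_rot: [0.68, -0.648, -0.085, -0.331]
contact_force: [0.5, -0.3, -3.7]
gripper_width: 34.3
grasp_force: 61.3
```

```bash
python3 st.py
```

```text
off [ 2.43  0.09 17.73] F net [0.6 0.5 0.5] T [-2.162  0.045 -0.032] toolz [-2.e-04  0.e+00 -1.e+00] ang -57.94 w 34.3 13.525
```

Emit:
servo_tool(
  rotation=[
    [0,0,0],
    [0,0,0],
    [0,0,0],
    [0,0,0],
    [0,0,0],
    [0,0,0],
    [0,0,0],
  ],
  slide=[
    [0.0024,0.0042,-0.0057],
    [0.0047,0.0084,-0.0115],
    [0.0071,0.0126,-0.0172],
    [0.0094,0.0168,-0.023],
    [0.0118,0.021,-0.0287],
    [0.0141,0.0252,-0.0345],
    [0.0141,0.0252,-0.0345],
  ],
  grip=[-1,-1,-1,-1,-1,-1,-1],
)

```text
clock: 14.4
position: [633.6, 39.1, 129.9]
ee_rot: [0.68, -0.648, -0.085, -0.331]
contact_force: [-0.3, -0.6, -4.7]
gripper_width: 34.3
grasp_force: 61.3
```

```bash
python3 st.py
```

```text
off [2.43 0.09 8.78] F net [ 0.1 -0.6  0.3] T [-2.2e+00 -6.8e-02 -2.0e-03] toolz [-1.e-04  1.e-04 -1.e+00] ang -57.93 w 34.3 14.4
```

Emit:
servo_tool(
  rotation=[
    [0,0,0],
    [0,0,0],
    [0,0,0],
    [0,0,0],
    [0,0,0],
  ],
  slide=[
    [0.0008,0.0014,-0.0019],
    [0.0016,0.0028,-0.0038],
    [0.0024,0.0042,-0.0057],
    [0.0031,0.0056,-0.0077],
    [0.0031,0.0056,-0.0077],
  ],
  grip=[-1,-1,-1,-1,-1],
)

```text
clock: 15.02
position: [634.3, 40.2, 128.5]
ee_rot: [0.68, -0.648, -0.085, -0.331]
contact_force: [0.3, 0.3, -4.3]
gripper_width: 34.4
grasp_force: 61.3
```

```bash
python3 st.py
```

```text
off [2.52 0.13 6.9 ] F net [ 0.1  0.4 -0.1] T [-2.275 -0.033 -0.013] toolz [ 1.e-04  1.e-04 -1.e+00] ang -57.93 w 34.4 15.025
```

Emit:
servo_tool(
  rotation=[
    [0,0,0],
    [0,0,0],
    [0,0,0],
    [0,0,0],
    [0,0,0],
  ],
  slide=[
    [0.0008,0.0014,-0.0019],
    [0.0016,0.0028,-0.0038],
    [0.0024,0.0042,-0.0057],
    [0.0031,0.0056,-0.0077],
    [0.0031,0.0056,-0.0077],
  ],
  grip=[-1,-1,-1,-1,-1],
)

```text
clock: 15.65
position: [634.9, 41.3, 126.9]
ee_rot: [0.68, -0.648, -0.085, -0.331]
contact_force: [-0.2, 0.4, -3.5]
gripper_width: 34.2
grasp_force: 61.3
```

```bash
python3 st.py
```

```text
off [2.5  0.11 4.84] F net [-0.3  0.8  0.6] T [-2.247 -0.058 -0.033] toolz [ 0.e+00  1.e-04 -1.e+00] ang -57.93 w 34.2 15.65
```

Emit:
servo_tool(
  rotation=[
    [0,0,0],
    [0,0,0],
    [0,0,0],
    [0,0,0],
    [0,0,0],
  ],
  slide=[
    [0.0008,0.0014,-0.0019],
    [0.0016,0.0028,-0.0038],
    [0.0024,0.0042,-0.0057],
    [0.0031,0.0056,-0.0077],
    [0.0031,0.0056,-0.0077],
  ],
  grip=[-1,-1,-1,-1,-1],
)

```text
clock: 16.27
position: [635.5, 42.4, 125.4]
ee_rot: [0.68, -0.648, -0.085, -0.331]
contact_force: [0.3, -0.3, -4.6]
gripper_width: 34.2
grasp_force: 61.3
```

```bash
python3 st.py
```

```text
off [2.51 0.13 2.87] F net [ 0.4 -0.2  0. ] T [-2.231 -0.06   0.02 ] toolz [ 1.e-04  1.e-04 -1.e+00] ang -57.93 w 34.2 16.275
```

Emit:
servo_tool(
  rotation=[
    [0,0,0],
    [0,0,0],
    [0,0,0],
    [0,0,0],
  ],
  slide=[
    [0.0008,0.0014,-0.0019],
    [0.0016,0.0028,-0.0038],
    [0.0024,0.0042,-0.0057],
    [0.0024,0.0042,-0.0057],
  ],
  grip=[-1,-1,-1,-1],
)

```text
clock: 16.77
position: [636.0, 43.3, 124.2]
ee_rot: [0.68, -0.648, -0.085, -0.331]
contact_force: [0.0, 0.7, -4.8]
gripper_width: 34.2
grasp_force: 61.3
```

```bash
python3 st.py
```

```text
off [2.53 0.12 1.37] F net [-0.3  0.2 -0.7] T [-2.273 -0.01   0.02 ] toolz [ 1.e-04  1.e-04 -1.e+00] ang -57.93 w 34.2 16.775
```

Emit:
servo_tool(
  rotation=[
    [0,0,0],
    [0,0,0],
    [0,0,0],
  ],
  slide=[
    [0.0008,0.0014,-0.0019],
    [0.0016,0.0028,-0.0038],
    [0.0016,0.0028,-0.0038],
  ],
  grip=[-1,-1,-1],
)

```text
clock: 17.15
position: [636.3, 43.8, 123.5]
ee_rot: [0.68, -0.648, -0.084, -0.331]
contact_force: [-0.5, -0.2, -4.1]
gripper_width: 34.6
grasp_force: 61.3
```

Emit:
servo_tool(
  rotation=[
    [0,0,0],
    [0,0,0],
    [0,0,0],
  ],
  slide=[
    [0.0008,0.0014,-0.0019],
    [0.0016,0.0028,-0.0038],
    [0.0016,0.0028,-0.0038],
  ],
  grip=[-1,-1,-1],
)

```text
clock: 17.52
position: [636.4, 43.9, 123.2]
ee_rot: [0.68, -0.648, -0.084, -0.331]
contact_force: [-4.2, -3.5, -0.6]
gripper_width: 34.2
grasp_force: 61.8
```

```bash
python3 st.py
```

```text
off [2.57 0.03 0.11] F net [-2.  -1.5  6.2] T [-2.367  0.382  0.035] toolz [ 3.e-04 -1.e-04 -1.e+00] ang -57.9 w 34.2 17.525
```

Emit:
servo_tool(
  rotation=[
    [0,0,0],
    [0,0,0],
    [0,0,0],
  ],
  slide=[
    [0.0008,0.0014,-0.0019],
    [0.0008,0.0014,-0.0019],
    [0.0008,0.0014,-0.0019],
  ],
  grip=[-1,-1,-1],
)

```text
clock: 17.9
position: [636.4, 43.9, 123.2]
ee_rot: [0.681, -0.648, -0.084, -0.331]
contact_force: [-5.1, -5.1, 1.9]
gripper_width: 34.7
grasp_force: 62.1
```

```bash
python3 st.py
```

```text
off [2.6  0.03 0.1 ] F net [-1.9 -1.2  9.4] T [-2.329  0.61   0.014] toolz [ 4.e-04 -2.e-04 -1.e+00] ang -57.88 w 34.7 17.9
```

So far this could still be the pins' 9 N preload. Pressing to about 16 N will settle it, because pins would give way while the flange would not.

Emit:
servo_tool(
  rotation=[
    [0,0,0],
    [0,0,0],
    [0,0,0],
    [0,0,0],
  ],
  slide=[
    [0.0008,0.0014,-0.0019],
    [0.0016,0.0028,-0.0038],
    [0.0016,0.0028,-0.0038],
    [0.0016,0.0028,-0.0038],
  ],
  grip=[-1,-1,-1,-1],
)

```text
clock: 18.4
position: [636.4, 43.9, 123.1]
ee_rot: [0.681, -0.648, -0.084, -0.331]
contact_force: [-7.9, -7.4, 5.1]
gripper_width: 34.7
grasp_force: 62.5
```

```bash
python3 st.py
```

```text
off [ 2.56 -0.    0.01] F net [-3.3 -1.7 14. ] T [-2.42   0.934 -0.081] toolz [ 4.e-04 -5.e-04 -1.e+00] ang -57.85 w 34.7 18.4
```

It holds rigid at 14 N, and no spring push was felt over the last 7 mm of travel. So the gear is on the flange with the pins in its holes. I'll relax the push and release.

Emit:
servo_tool(
  rotation=[
    [0,0,0],
    [0,0,0],
    [0,0,0],
    [0,0,0],
  ],
  slide=[
    [-0.0025,-0.0019,0.0035],
    [-0.005,-0.0038,0.0069],
    [-0.005,-0.0038,0.0069],
    [-0.005,-0.0038,0.0069],
  ],
  grip=[-1,-1,-1,-1],
)

```text
clock: 18.9
position: [636.4, 44.0, 123.3]
ee_rot: [0.68, -0.648, -0.084, -0.331]
contact_force: [-1.5, -4.3, -1.0]
gripper_width: 34.2
grasp_force: 61.8
```

```bash
python3 st.py
```

```text
off [2.53 0.11 0.12] F net [ 0.8 -1.2  5.5] T [-2.497e+00 -6.000e-02 -2.000e-03] toolz [ 1.1e-03 -1.0e-04 -1.0e+00] ang -57.9 w 34.2 18.9
```

Emit:
servo_tool(
  rotation=[
    [0,0,0],
    [0,0,0],
    [0,0,0],
    [0,0,0],
    [0,0,0],
    [0,0,0],
  ],
  slide=[
    [0,0,0],
    [0,0,0],
    [0,0,0],
    [0,0,0],
    [0,0,0],
    [0,0,0],
  ],
  grip=[0,0.2,0.4,0.6,0.6,0.6],
)

```text
clock: 19.65
position: [636.1, 44.4, 123.0]
ee_rot: [0.68, -0.648, -0.085, -0.331]
contact_force: [0.1, -0.6, 0.3]
gripper_width: 68.5
grasp_force: 0.0
```

```bash
python3 st.py
```

```text
off [ 2.03  0.16 -0.26] F net [0.3 2.7 3.9] T [-1.299  0.012 -0.01 ] toolz [ 1.e-04  1.e-04 -1.e+00] ang -57.93 w 68.5 19.65
```

Emit:
servo_tool(
  rotation=[
    [0,0,0],
    [0,0,0],
    [0,0,0],
    [0,0,0],
    [0,0,0],
    [0,0,0],
    [0,0,0],
  ],
  slide=[
    [-0.016,-0.028,0.038],
    [-0.047,-0.084,0.115],
    [-0.094,-0.168,0.23],
    [-0.157,-0.28,0.383],
    [-0.22,-0.392,0.536],
    [-0.22,-0.392,0.536],
    [-0.22,-0.392,0.536],
  ],
  grip=[0.6,0.6,0.6,0.6,0.6,0.6,0.6],
)

```text
clock: 20.52
position: [591.7, -34.2, 230.7]
ee_rot: [0.68, -0.648, -0.084, -0.332]
contact_force: [-0.5, 0.3, -0.6]
gripper_width: 68.2
grasp_force: 0.0
```

Emit:
servo_tool(
  rotation=[
    [0,0,0],
    [0,0,0],
    [0,0,0],
    [0,0,0],
    [0,0,0],
  ],
  slide=[
    [-0.3,-0.5,0.1],
    [-0.5,-0.9,0.1],
    [-0.6,-1,0.1],
    [-0.6,-1,0.1],
    [-0.6,-1,0.1],
  ],
  grip=[0.6,0.6,0.6,0.6,0.6],
)

```text
clock: 21.15
position: [470.9, -236.1, 248.9]
ee_rot: [0.679, -0.65, -0.085, -0.331]
contact_force: [1.2, 0.4, -0.3]
gripper_width: 68.2
grasp_force: 0.0
```

```bash
python3 - <<'E'
from h import *
S=grab("scene");T=grab("top")
for nm,d,ax in(("scene",S,[630.77,37.85,135]),("top",T,[627.92,35.24,135])):
    C=cloud(d).reshape(-1,3);L=(C-ax)@B.T;L=L[~np.isnan(L[:,0])];r=np.hypot(L[:,0],L[:,1])
    f=L[(r>22)&(r<40)&(L[:,2]>3)&(L[:,2]<25)];f=f[abs(f[:,2]-np.median(f[:,2]))<2.5];c=f.mean(0);v=np.linalg.svd(f-c)[2][2]
    print(nm,len(f),"disc top h",np.median(f[:,2]).round(2),"plane n",v.round(3))
a=cv2.resize(S["image"][120:260,210:370],(457,400),interpolation=2);b=cv2.resize(T["image"][90:220,200:310],(338,400),interpolation=2)
cv2.imwrite("pics/end.png",np.hstack([a,b])[:,:,::-1])
E
```

```text
scene 352 disc top h 12.55 plane n [-0.     0.003  1.   ]
top 519 disc top h 11.02 plane n [-0.002  0.002  1.   ]
```

View pics/end.png

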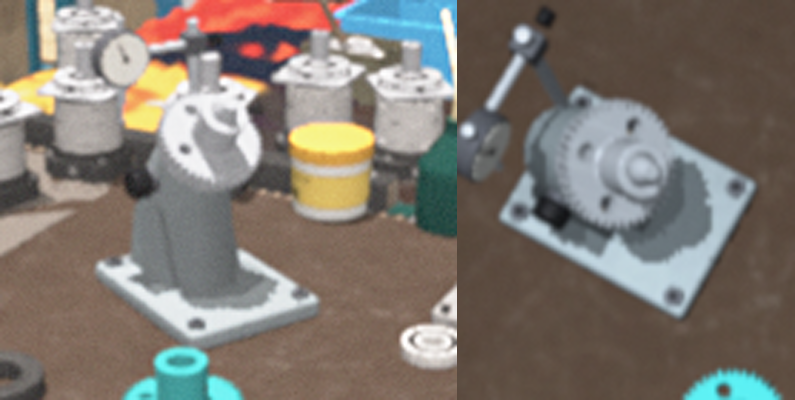

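The gear sits on the arbor, hub outward: scene crop (210,140), top crop (615,165). Its disc top is about 11.8 mm above the flange and square, so it is home, and the arm is clear.

```bash
python3 -c "
from bench import *
print(job_done())"
```

```text
the job is handed in; nothing more can be done
None
```

The steel gear is home on the arbor, flat against the flange and released, and the job is handed in. I lined up its holes with the pins from the camera images first, so the pins entered without a turn by feel.

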